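# Get the boxed-in ink bottle out of the desk tidy

## Robot

A 6-joint arm with a two-finger parallel gripper is mounted at the origin on a cart in front of the work surface, level with it; the furniture and walls round the work are solid. World frame = base frame: x ahead of the robot, y to its left, z up, the work surface at z = 0. Lengths are in m, angles in rad, forces in N, time in s.
With the tool pointing down it reaches from about 0.225 to 0.875 m from the base axis. Payload 3.4 kg.
Tool frame: the origin (TCP) lies at the very end of the fingers, on their centre line; the grasp point (between the pads) lies 19 mm behind it; z points along the fingers, y is the line along which they close (so a half turn about z gives the same grasp; the last joint's range is limited). The gripper opens to 85 mm and grips with 20 to 120 N. Pads are 22 mm wide; open, the fingers measure 114 mm over their backs; the gripper's body (76 mm by 85 mm) begins 54 mm behind the grasp point. The pads swing forward as they close: fully open they stand 13 mm farther back than shut.
Start: joints at [-1.248, 0.276, 1.505, -0, 1.361, -0.121], TCP at [0.247, -0.519, 0.231] pointing down, gripper open.
Joint ranges: [-2.89, 2.89], [-0.75, 2.08], [0.22, 2.7], [-1.18, 4.32], [0.11, 2.71], [-2.7, 2.7]. Speed limits (rad/s): [2.57, 2.57, 3.14, 3.14, 3.14, 3.14].

## Interface

Orientations are given as a unit quaternion [w, x, y, z].
In Python, from rig import readout, vision, manip gives the robot as it stands.
- The arm moves only by the shell command python3 -m handwheel 'ROWS' [FORCE]. ROWS is JSON, a list of rows, each a list of 3 entries, a list of its own where there are three numbers: the shift along the tool's x, y, z in mm, then the turn, a rotation vector about the tool's x, y, z in units of 6 degrees (1.0 is 6 degrees), then the closure, from -1 (fully open) to 1 (shut), so that 0 is half open. A call has 1 to 20 rows; each row shifts and turns the commanded pose from where the row before left it, along the tool's axes as they then stand; what a row does not reach is not made up. A row lasts 1/8 s, in which the tool goes at most 62.5 mm and 10.7 degrees, less where a joint would pass 70% of its speed; a pose out of reach is approached as far as the arm can. A call is refused whole if a number of a shift passes 62.5 or a number of a turn 1, either way. A call with a gripper value outside its range is refused whole. The fingers move at their own pace and stop on an object; FORCE is the grip in N (left out, the last holds). Time passes only in rows, so rows that do not move let the fingers close. It gives the time, the measured TCP pose, the force, the opening and the grip force at its end, in the units of the state.
- readout.get_state(): the state, without advancing time (a new reading comes with each control period).
- vision.get_image(name): name is "scene" or "top" or "wrist"; returns the picture (400x640x3 uint8, blue, green, red); there is no depth.
- vision.camera_params(name): a dict with "intrinsics" (3x3 intrinsics, pixels), "rvec" (rotation vector, rad) and "tvec" (3), from world to camera coordinates, as OpenCV has them; the wrist camera has in their place "hand_eye" (4x4, takes a point from camera to tool coordinates, whose origin is the TCP and whose axes are the flange's). Camera axes: x right, y down, z forward; pixel columns grow to the right and rows downward; lengths in m; the calibration is good to about 2 mm. A picture is of the moment at which its call begins: read the wrist's pose just before it. camera_params takes no time and is no camera call.
- manip.sign_off(): hands the job in; it is judged then, once.
The state is a dict: "clock": time; "qpos": joint angles; "qd": joint speeds; "effort": joint torques, N m; "position": TCP position; "ee_rot": TCP orientation; "contact_force": force on the tool from outside, world axes, zero at the start; "moment": the same for the moment, N m; "width": finger opening in m; "gripper_force": force on a finger pad.
Only numpy, scipy, OpenCV 4.12 (cv2) and the standard library are available. Lean on these libraries where they do the work, as an engineer would, in place of code of your own. Each camera call takes 0.05 s, during which the arm holds its last target. There are 200 camera calls.

## Task

The ink bottle is boxed in at the middle of the open wooden desk tidy, between the pen pot and the pillar candle. First stand the pen pot and the candle on the low dark tray, next bring the ink bottle out and stand it in the middle of the cork coaster, and only then put the pen pot and the candle back into the tidy, each on the spot where it stood at first. Let nothing tip over, and leave the eraser, sharpener and bone folder where they lie.

Things in the scene. Friction and masses are not known exactly. Their poses are not given: they have to be found in the camera images.
- tidy: Desk tidy: a fixed, open trough of light wood, 216 long x 86 wide, walls 50 high and 6 thick, floor 6 thick (inside 204 x 74). Origin at the centre of its underside; x runs along its length, y across it, z up. Pen pot, ink bottle and candle stand in it in a row along x: the ink bottle at the middle, the pen pot and the candle about 62 mm either side of it, either one at either end.
- tray: Low tray of dark wood, fixed, 220 long x 114 wide, rim 12 high and 5 thick, floor 5 thick (inside 210 x 104). Origin at the centre of its underside; x along its length, y across, z up. Empty at the start; it has room for the pen pot and the candle side by side along x.
- coaster: Round cork coaster, fixed, 100 across, 6 thick. Origin at the centre of its underside, z up.
- pot_mid (a point): Centre of the pen pot, half-way up (50 above its underside): an empty, open, straight-sided white ceramic pot, 58 across, 100 tall, walls 4 thick. z points up along its axis. 0.18 kg nominal.
- candle_mid (a point): Centre of the pillar candle, half-way up (57 above its underside): a plain red cylinder 57 across, 114 tall. z points up along its axis. 0.26 kg nominal.
- ink_mid (a point): Centre of the ink bottle, half-way up (26 above its underside): a dark blue square bottle, body 46 x 46 and 34 high, with a black round cap 31 across above it, 52 tall in all. x and y point through its side faces, z up; in the tidy its x is within 0.15 rad of the tidy's x. 0.13 kg nominal.
- eraser_mid (a point): Centre of the loose eraser in its card sleeve, 20 x 44 x 12, long along y. A bystander, not to be moved.
- sharpener_mid (a point): Centre of the loose brass pencil sharpener, 17 x 25 x 14. A bystander, not to be moved.
- folder_mid (a point): Centre of the loose bone paper folder, a flat pale blade 19 x 148 x 8, long along y. A bystander, not to be moved.
Mind the look-alikes: they are no part of the job. Of the things like the tidy, leave any that is green; of the rest the larger one is meant.

How it is judged:
By the outcome, as a careful person would: the job done as asked, in the order asked, and still so for the second after the job is handed in, with the robot touching nothing.
It also fails if it takes over 128 s, if anything falls off the work surface, if the arm or the gripper's body presses on something with over 40 N, if the wrist force passes 120 N, or if a joint passes its speed limit or range.

## Working session

There is one attempt and no reset: what is moved stays moved. The work goes in short steps, Python scripts to look and compute and a shell command to move; the robot and the scene stay as the last step left them, time stands still between calls to the robot, and variables do not carry over. Pictures are saved under pics/ and viewed, at most 14 in all, crops included, and the job is handed in when it is done.

```bash
ls; mkdir -p pics
python3 - <<'E'
from rig import readout, vision
import cv2
s=readout.get_state();print(s)
for n in("scene","top"):
    cv2.imwrite(f"pics/{n}0.png",vision.get_image(n)); print(n,vision.camera_params(n))
print(vision.camera_params("wrist"))
E
```

```text
pics
{'clock': 0.0, 'qpos': array([-1.24800680e+00,  2.76607945e-01,  1.50613700e+00,  1.41132117e-07,
        1.36069776e+00, -1.20986885e-01]), 'qd': array([ 0.00040078,  0.00048584,  0.00035346,  0.00114011,  0.00020015,
       -0.00034924]), 'effort': array([-8.07765973e-04, -4.16775441e+01, -2.45802069e+01, -4.66628244e-04,
        1.09505907e-02, -2.53432842e-05]), 'position': array([ 0.24671111, -0.5187976 ,  0.23043079]), 'ee_rot': array([-9.20325312e-04,  9.75483233e-01,  2.20071820e-01, -9.31091213e-05]), 'contact_force': array([ 0.22154774, -0.37098276,  0.17996101]), 'moment': array([-0.02700334, -0.00736322,  0.01167371]), 'gripper_force': 0.0, 'width': 0.08547291320180904}
scene {'intrinsics': array([[499.46786297,   0.        , 321.47603045],
       [  0.        , 499.46786297, 199.6526696 ],
       [  0.        ,   0.        ,   1.        ]]), 'rvec': array([ 0.91868169, -2.27873909,  1.3021758 ]), 'tvec': array([0.3899047 , 0.2743632 , 0.90975863])}
top {'intrinsics': array([[372.46917911,   0.        , 323.068659  ],
       [  0.        , 372.46917911, 196.65083945],
       [  0.        ,   0.        ,   1.        ]]), 'rvec': array([ 2.16202839, -2.11827733,  0.17017298]), 'tvec': array([-0.05483826,  0.5709056 ,  1.01480387])}
{'intrinsics': array([[333.7938452 ,   0.        , 317.90296465],
       [  0.        , 333.7938452 , 196.34499074],
       [  0.        ,   0.        ,   1.        ]]), 'hand_eye': array([[ 1.22883481e-04, -9.46919640e-01, -3.21470343e-01,
         8.19669652e-02],
       [ 9.99999989e-01,  1.41905379e-04, -3.57404982e-05,
        -5.23005257e-04],
       [ 7.94617504e-05, -3.21470335e-01,  9.46919647e-01,
        -1.41861864e-01],
       [ 0.00000000e+00,  0.00000000e+00,  0.00000000e+00,
         1.00000000e+00]])}
```

View pics/top0.png

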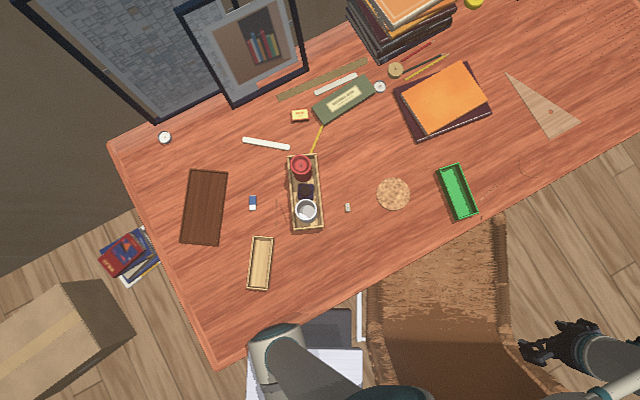

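View pics/scene0.png

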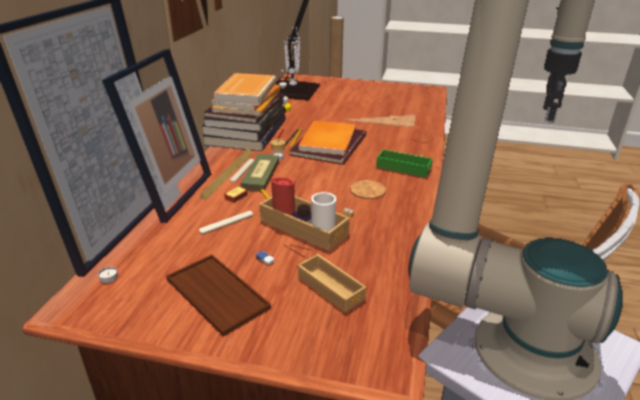

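The top view shows the tidy near (305,192), with the candle at (301,165), ink at (305,190) and pot at (306,210). The tray is at (204,207) and the coaster at (393,194). The eraser is at (252,202), the sharpener at (348,207) and the folder at (266,144). The look-alikes are the green box and the small box at (260,263).

```bash
cat > h.py <<'E'
import numpy as np,cv2
from rig import readout,vision
from scipy.spatial.transform import Rotation as R
def cam(n,s=None):
    p=vision.camera_params(n);K=p["intrinsics"]
    if n!="wrist": return K,cv2.Rodrigues(p["rvec"])[0],np.array(p["tvec"])
    q=s["ee_rot"];T=np.eye(4);T[:3,:3]=R.from_quat([q[1],q[2],q[3],q[0]]).as_matrix();T[:3,3]=s["position"]
    M=np.linalg.inv(T@p["hand_eye"]);return K,M[:3,:3],M[:3,3]
def pix2w(c,u,v,z):
    K,Rm,t=c;d=Rm.T@np.linalg.inv(K)@[u,v,1];o=-Rm.T@t;return o+d*(z-o[2])/d[2]
def w2pix(c,P):
    K,Rm,t=c;return cv2.projectPoints(np.array(P,float).reshape(-1,3),cv2.Rodrigues(Rm)[0],t,K,None)[0][:,0]
E
python3 - <<'E'
import cv2
i=cv2.imread("pics/top0.png")
cv2.imwrite("pics/topc.png",cv2.resize(i[145:255,170:330],None,fx=5,fy=5,interpolation=cv2.INTER_CUBIC))
from h import *
c=cam("top")
for n,u,v,z in[("tray",204,207,.012),("coaster",393,194,.006),("candle",301,162,.114),("ink",305,187,.052),("pot",306,210,.1),("tidy",305,192,.05),("er",252,202,.012),("sh",348,207,.014),("fo",266,144,.008),("small",260,263,.03)]: print(n,pix2w(c,u,v,z).round(4))
E
```

```text
tray [0.5394 0.3038 0.012 ]
coaster [ 0.5903 -0.2497  0.006 ]
candle [0.6544 0.0183 0.114 ]
ink [0.5975 0.0087 0.052 ]
pot [0.526  0.0018 0.1   ]
tidy [0.5834 0.0084 0.05  ]
er [0.557  0.1645 0.012 ]
sh [ 0.5478 -0.1165  0.014 ]
fo [0.7348 0.132  0.008 ]
small [0.3822 0.1299 0.03  ]
```

View pics/topc.png

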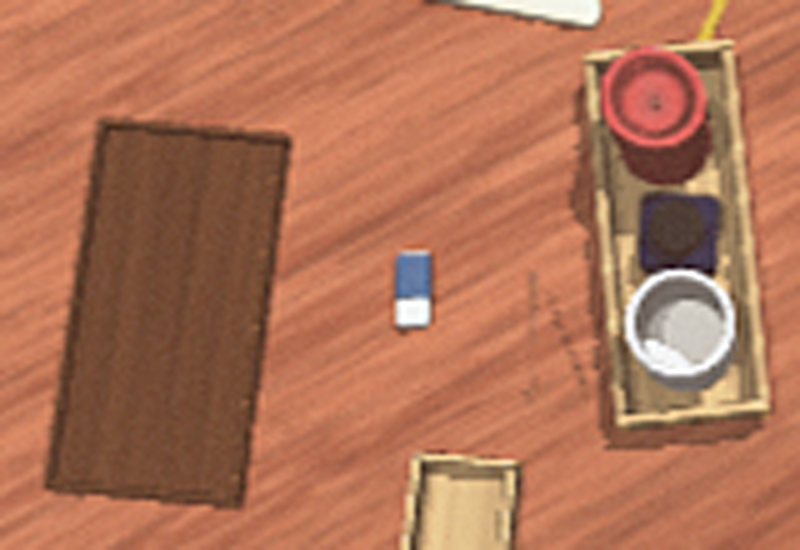

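Run:
```python
from h import *
c=cam("top")
f=lambda p,z:pix2w(c,(p[0]+.5)/5-.5+170,(p[1]+.5)/5-.5+145,z)[:2]
for n,C,z in(("tidy",[(586,58),(733,42),(768,408),(622,422)],.05),("tray",[(100,120),(291,136),(243,505),(46,487)],.012)):
    P=np.array([f(p,z) for p in C]); ax=P[0]+P[1]-P[2]-P[3]
    print(n,P.mean(0).round(4),"yaw",np.arctan2(ax[1],ax[0]),"L",np.linalg.norm(ax)/2,"W",np.linalg.norm(P[0]+P[3]-P[1]-P[2])/2)
cd,po,ik=f((655,98),.12),f((680,323),.106),f((678,226),.058)
print("candle",cd,"pot",po,"ink",ik,"dist",np.linalg.norm(cd-ik),np.linalg.norm(po-ik),"line yaw",np.arctan2(*(cd-po)[::-1]))
a=f((645,192),.04)-f((641,268),.04);print("ink edge yaw",np.arctan2(a[1],a[0]))
i=vision.get_image("top");cv2.imwrite("pics/coa.png",cv2.resize(i[170:220,365:420],None,fx=8,fy=8,interpolation=cv2.INTER_CUBIC))
g=cv2.cvtColor(i,cv2.COLOR_BGR2LAB)[...,0][165:225,360:425]
```

```text
tidy [0.5876 0.0085] yaw 0.1232010661626305 L 0.21143452740546667 W 0.0835611523580515
tray [0.541  0.3049] yaw -0.06678826224387953 L 0.21748284654792713 W 0.11409925999458431
candle [0.64675629 0.01877479] pot [0.5274265  0.00269948] ink [0.58835407 0.00758008] dist 0.05946546214194447 0.06112273513043572 line yaw 0.1339071213762962
ink edge yaw -0.021168068013706715
```

View pics/coa.png

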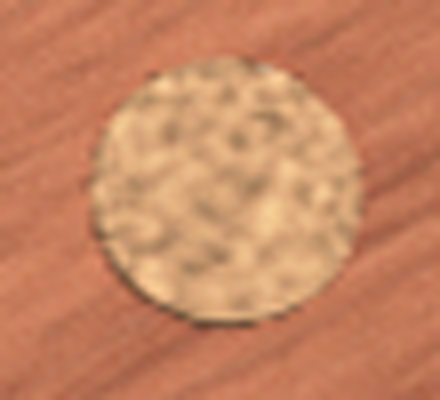

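```bash
cat >> h.py <<'E'
def to(x,y,z,yaw=None):
    "shift after turning to yaw (world yaw of tool x), in mm in tool axes"
    s=readout.get_state();q=s["ee_rot"];M=R.from_quat([q[1],q[2],q[3],q[0]]).as_matrix()
    y0=np.arctan2(M[1,0],M[0,0]);yaw=y0 if yaw is None else yaw
    dw=np.array([x,y,z])-s["position"];a=yaw
    T=np.array([[np.cos(a),np.sin(a),0],[np.sin(a),-np.cos(a),0],[0,0,-1]]).T
    print("t",round(s["clock"],2),"pos",s["position"].round(4),"yaw",round(y0,4),"tilt",M[:2,2].round(4),"turn z units",round(np.degrees(y0-yaw)/6,2),"shift",(T.T@dw*1000).round(1))
E
python3 -c "
from h import *
to(.605,.012,.25,.125); print(pix2w(cam('top'),393.1,193.3,.006))"
```

```text
t 0.15 pos [ 0.2468 -0.5189  0.2306] yaw 0.4438 tilt [-0.0004  0.0013] turn z units 3.04 shift [ 421.6 -482.1  -19.4]
[ 0.59241189 -0.2500277   0.006     ]
```

```bash
python3 -m handwheel '[[[0,0,-10],[0,0,1],-1],[[0,0,-9],[0,0,1],-1],[[0,0,0],[0,0,1.0],-1],[[42,-48,0],[0,0,0.04],-1],[[42,-48,0],[0,0,0],-1],[[42,-48,0],[0,0,0],-1],[[42,-48,0],[0,0,0],-1],[[42,-48,0],[0,0,0],-1],[[42,-48,0],[0,0,0],-1],[[42,-48,0],[0,0,0],-1],[[42,-48,0],[0,0,0],-1],[[42,-48,0],[0,0,0],-1],[[42,-48,0],[0,0,0],-1],[[0,0,0],[0,0,0],-1],[[0,0,0],[0,0,0],-1]]' 30
python3 - <<'E'
from h import *
to(.605,.012,.25,.125)
s=readout.get_state();i=vision.get_image("wrist");cv2.imwrite("pics/w1.png",i)
c=cam("wrist",s)
print(w2pix(c,[[.6468,.0188,.12],[.5274,.0027,.106],[.5884,.0076,.058],[.5876,.0085,.05]]).round(1))
E
```

```text
clock: 2.02
position: [0.5957, -0.001, 0.2497]
ee_rot: [0.0, 0.998, 0.063, -0.001]
contact_force: [-0.6, 0.7, -0.1]
width: 0.0857
gripper_force: 0.0
t 2.02 pos [ 0.5957 -0.001   0.2497] yaw 0.1263 tilt [-0.0016 -0.0007] turn z units 0.01 shift [ 10.9 -11.8  -0.3]
[[301.5 120.6]
 [305.2 247.8]
 [308.8 172.8]
 [308.1 171.5]]
```

View pics/w1.png

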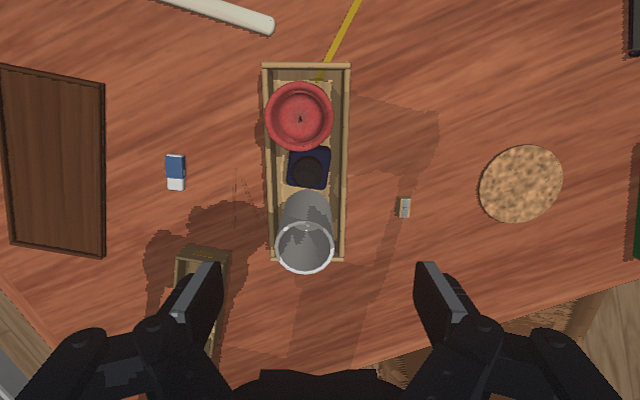

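The wrist view has the candle top centred at (299.5,116), the pot rim at (304,247) and the ink cap at (307,167). The tidy's outer rim corners are (262,64), (351,64), and roughly (344,260), (271,260).

Run:
```python
from h import *
s=readout.get_state();c=cam("wrist",s)
for n,u,v,z in(("candle",299.5,116,.12),("pot",304,246.5,.106),("ink",307,167,.058),("t1",262,64,.05),("t2",351,64,.05),("t3",344.5,260,.05),("t4",271.5,260,.05),("coaster",521,183.5,.006),("ik1",292,147,.04),("ik2",330,148,.04)):print(n,pix2w(c,u,v,z).round(4))
g=cv2.imread("pics/w1.png");cv2.imwrite("pics/w1c.png",cv2.resize(g[55:275,240:370],None,fx=2.7,fy=2.7,interpolation=cv2.INTER_CUBIC))
```

```text
candle [0.65   0.0201 0.12  ]
pot [0.5284 0.0034 0.106 ]
ink [0.5941 0.0095 0.058 ]
t1 [0.6867 0.0636 0.05  ]
t2 [ 0.6973 -0.0205  0.05  ]
t3 [ 0.4879 -0.0461  0.05  ]
t4 [0.4773 0.0376 0.05  ]
coaster [ 0.5931 -0.2487  0.006 ]
ik1 [0.6092 0.0278 0.04  ]
ik2 [ 0.6132 -0.0123  0.04  ]
```

View pics/w1c.png

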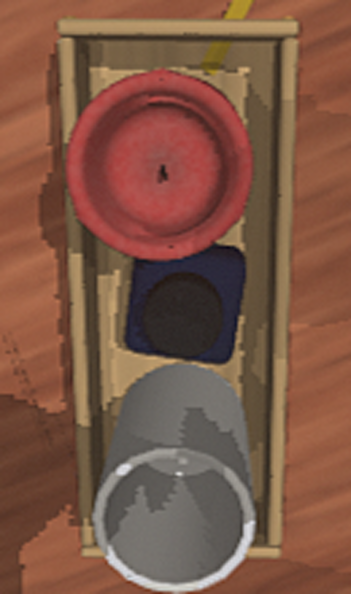

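The crop refines these: ink cap at about (307.4,170.6), pot at (304.8,247.6), candle at (299.6,115.7). They agree with the top camera to about 3 mm.

```bash
python3 -c "
from h import *
c=cam('wrist',readout.get_state())
print([pix2w(c,*p).round(4) for p in((299.6,115.7,.12),(304.8,247.6,.106),(307.4,170.6,.058))])
to(.5275,.003,.06,.13)"
```

```text
[array([0.6502, 0.02  , 0.12  ]), array([0.5273, 0.0025, 0.106 ]), array([0.5903, 0.0087, 0.058 ])]
t 2.08 pos [ 0.5954 -0.0017  0.2499] yaw 0.1251 tilt [-0.0013 -0.0007] turn z units -0.05 shift [-66.8 -13.5 189.9]
```

```bash
python3 -m handwheel '[[[-34,-7,0],[0,0,0],-1],[[-33,-6.5,0],[0,0,0],-1],[[0,0,40],[0,0,0],-1],[[0,0,40],[0,0,0],-1],[[0,0,20],[0,0,0],-1],[[0,0,20],[0,0,0],-1],[[0,0,0],[0,0,0],-1],[[0,0,0],[0,0,0],-1]]'
python3 -c "
from h import *
to(.5275,.003,.06)"
```

```text
clock: 3.08
position: [0.5282, 0.003, 0.1312]
ee_rot: [0.0, 0.998, 0.062, 0.001]
contact_force: [-0.6, -0.2, 1.5]
width: 0.0855
gripper_force: 0.0
t 3.08 pos [0.5282 0.003  0.1312] yaw 0.1239 tilt [ 0.0014 -0.0004] turn z units 0.0 shift [-0.7 -0.1 71.2]
```

```bash
python3 -m handwheel '[[[-0.7,0,18],[0,0,0],-1],[[0,0,18],[0,0,0],-1],[[0,0,18],[0,0,0],-1],[[0,0,17],[0,0,0],-1],[[0,0,0],[0,0,0],-1],[[0,0,0],[0,0,0],0],[[0,0,0],[0,0,0],0.4],[[0,0,0],[0,0,0],1],[[0,0,0],[0,0,0],1],[[0,0,0],[0,0,0],1],[[0,0,0],[0,0,0],1],[[0,0,0],[0,0,0],1]]' 35
python3 -c "
from h import *
to(.5275,.003,.06)"
```

```text
clock: 4.58
position: [0.5283, 0.0037, 0.0608]
ee_rot: [0.0, 0.998, 0.063, 0.001]
contact_force: [-0.9, -0.2, 6.8]
width: 0.0583
gripper_force: 37.5
t 4.58 pos [0.5283 0.0037 0.0608] yaw 0.1255 tilt [ 0.0028 -0.0005] turn z units 0.0 shift [-0.9  0.6  0.8]
```

```bash
python3 -m handwheel '[[[0,0,-10],[0,0,0],1],[[0,0,-20],[0,0,0],1],[[0,0,-30],[0,0,0],1],[[0,0,-30],[0,0,0],1],[[0,0,0],[0,0,0.95],1],[[0,0,0],[0,0,0.9],1],[[0,0,0],[0,0,0],1]]'
python3 -c "
from h import *
to(.491,.308,.06,-.067)"
```

```text
clock: 5.45
position: [0.5271, 0.004, 0.1496]
ee_rot: [0.0, 0.999, -0.034, 0.0]
contact_force: [-0.6, -0.5, -2.7]
width: 0.0585
gripper_force: 38.1
t 5.45 pos [0.5271 0.004  0.1496] yaw -0.0671 tilt [ 0.     -0.0001] turn z units -0.0 shift [ -56.3 -300.9   89.6]
```

```bash
python3 -m handwheel '[[[-5,-25,0],[0,0,0],1],[[-7,-38,0],[0,0,0],1],[[-8,-45,0],[0,0,0],1],[[-8,-45,0],[0,0,0],1],[[-8,-45,0],[0,0,0],1],[[-8,-40,0],[0,0,0],1],[[-7,-38,0],[0,0,0],1],[[-5,-25,0],[0,0,0],1],[[0,0,0],[0,0,0],1],[[0,0,20],[0,0,0],1],[[0,0,25],[0,0,0],1],[[0,0,25],[0,0,0],1],[[0,0,10],[0,0,0],1],[[0,0,0],[0,0,0],1],[[0,0,0],[0,0,0],1]]'
python3 - <<'E'
from h import *
to(.491,.308,.0605,-.067);cv2.imwrite("pics/s1.png",vision.get_image("scene"))
E
```

```text
clock: 7.32
position: [0.4928, 0.3081, 0.0702]
ee_rot: [-0.0, 0.999, -0.034, 0.001]
contact_force: [0.7, -0.6, -2.2]
width: 0.0582
gripper_force: 38.4
t 7.33 pos [0.4928 0.3081 0.0702] yaw -0.0683 tilt [0.0018 0.0006] turn z units -0.01 shift [-1.8  0.2  9.7]
```

View pics/s1.png

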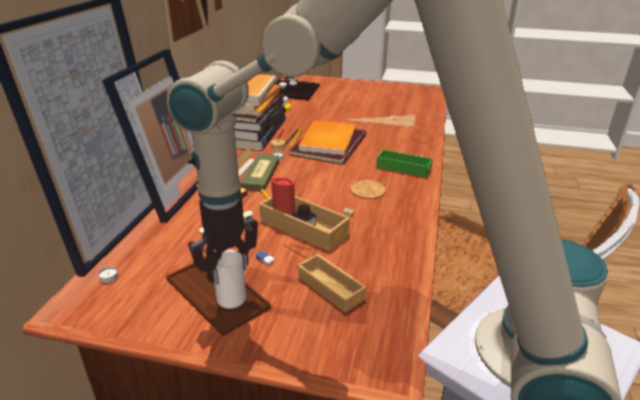

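The scene view shows the pot held just above the tray at (231,285); the candle and ink are still upright in the tidy.

```bash
python3 -m handwheel '[[[-1.5,0,4],[0,0,0],1],[[0,0,3],[0,0,0],1],[[0,0,2],[0,0,0],1],[[0,0,1],[0,0,0],1],[[0,0,0],[0,0,0],1]]'
python3 -c "
from h import *
to(.491,.308,.0605,-.067)"
```

```text
clock: 8.0
position: [0.4904, 0.3081, 0.0599]
ee_rot: [0.0, 0.999, -0.034, 0.0]
contact_force: [-2.8, -0.3, 4.7]
width: 0.0585
gripper_force: 38.7
t 8.0 pos [0.4904 0.3081 0.0599] yaw -0.0682 tilt [ 0.0001 -0.    ] turn z units -0.01 shift [ 0.7  0.1 -0.6]
```

```bash
python3 -m handwheel '[[[0,0,0],[0,0,0],0.2],[[0,0,0],[0,0,0],-0.3],[[0,0,0],[0,0,0],-1],[[0,0,0],[0,0,0],-1],[[0,0,-10],[0,0,0],-1],[[0,0,-30],[0,0,0],-1],[[0,0,-40],[0,0,0],-1],[[0,0,-35],[0,0,-0.95],-1],[[0,0,0],[0,0,-0.95],-1],[[0,0,0],[0,0,0],-1]]'
python3 -c "
from h import *
to(.6500,.0198,.16,.13)"
```

```text
clock: 9.25
position: [0.4907, 0.3082, 0.1753]
ee_rot: [-0.0, 0.998, 0.065, 0.001]
contact_force: [-0.6, 0.4, 0.4]
width: 0.0855
gripper_force: 0.0
t 9.25 pos [0.4907 0.3082 0.1753] yaw 0.1295 tilt [0.0015 0.0006] turn z units -0.0 shift [120.6 306.6  15.3]
```

```bash
python3 -m handwheel '[[[10,26,0],[0,0,0],-1],[[17,44,0],[0,0,0],-1],[[18,45,0],[0,0,0],-1],[[18,45,0],[0,0,0],-1],[[18,45,0],[0,0,0],-1],[[18,45,0],[0,0,0],-1],[[13,35,5],[0,0,0],-1],[[8.6,21.6,5],[0,0,0],-1],[[0,0,5],[0,0,0],-1],[[0,0,0],[0,0,0],-1],[[0,0,0],[0,0,0],-1]]'
python3 - <<'E'
from h import *
s=readout.get_state();to(.6500,.0198,.06,.13);cv2.imwrite("pics/w2.png",vision.get_image("wrist"))
print(w2pix(cam("wrist",s),[[.65,.0198,.12],[.5903,.0087,.058]]))
E
```

```text
clock: 10.62
position: [0.6494, 0.0213, 0.1594]
ee_rot: [-0.0, 0.998, 0.066, -0.0]
contact_force: [-1.3, -0.0, 0.3]
width: 0.0858
gripper_force: 0.0
t 10.62 pos [0.6494 0.0213 0.1594] yaw 0.1321 tilt [-0.0003  0.0004] turn z units 0.02 shift [ 0.4  1.6 99.4]
[[321.03752132 228.08952106]
 [323.9561443  264.40463254]]
```

View pics/w2.png

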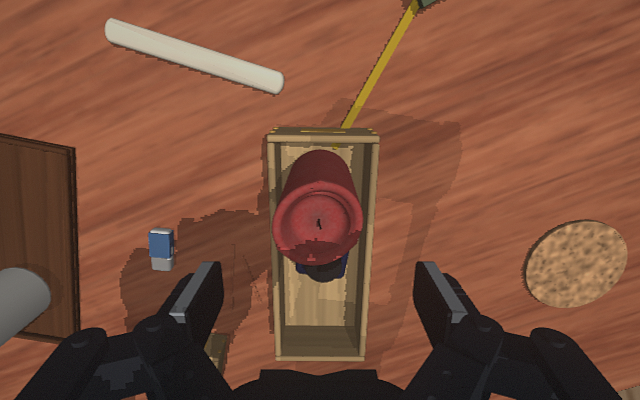

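The candle top is centred at about (318,222), so the candle is near (0.652, 0.021), and the fingers straddle it. The pot stands on the tray at the left edge.

```bash
python3 -m handwheel '[[[2.5,0.3,25],[0,0,0],-1],[[0,0,25],[0,0,0],-1],[[0,0,25],[0,0,0],-1],[[0,0,24],[0,0,0],-1],[[0,0,0],[0,0,0],-1],[[0,0,0],[0,0,0],0],[[0,0,0],[0,0,0],0.4],[[0,0,0],[0,0,0],1],[[0,0,0],[0,0,0],1],[[0,0,0],[0,0,0],1],[[0,0,0],[0,0,0],1]]' 40
python3 -c "
from h import *
to(.652,.021,.06)"
```

```text
clock: 12.05
position: [0.6545, 0.0199, 0.0622]
ee_rot: [0.0, 0.998, 0.065, 0.002]
contact_force: [2.3, 0.9, 6.0]
width: 0.0557
gripper_force: 33.2
t 12.05 pos [0.6545 0.0199 0.0622] yaw 0.1307 tilt [ 0.0049 -0.0002] turn z units 0.0 shift [-2.3 -1.4  2.2]
```

```bash
python3 -m handwheel '[[[0,0,-10],[0,0,0],1],[[0,0,-20],[0,0,0],1],[[0,0,-40],[0,0,0],1],[[0,0,-40],[0,0,0],1],[[0,0,0],[0,0,0.95],1],[[0,0,0],[0,0,0.95],1],[[0,0,0],[0,0,0],1]]'
python3 -c "
from h import *
to(.591,.302,.06,-.067)"
```

```text
clock: 12.92
position: [0.6513, 0.0199, 0.1696]
ee_rot: [-0.0, 0.999, -0.034, -0.001]
contact_force: [0.3, -0.5, -2.8]
width: 0.0552
gripper_force: 35.3
t 12.93 pos [0.6513 0.0199 0.1696] yaw -0.0672 tilt [-0.0029  0.0001] turn z units -0.0 shift [ -79.1 -277.4  109.6]
```

```bash
python3 -m handwheel '[[[-7,-24,0],[0,0,0],1],[[-11,-38,0],[0,0,0],1],[[-12,-42,0],[0,0,0],1],[[-12,-42,0],[0,0,0],1],[[-12,-42,0],[0,0,0],1],[[-11,-40,0],[0,0,0],1],[[-9,-30,0],[0,0,0],1],[[-5,-19.5,0],[0,0,0],1],[[0,0,0],[0,0,0],1],[[0,0,20],[0,0,0],1],[[0,0,30],[0,0,0],1],[[0,0,30],[0,0,0],1],[[0,0,17],[0,0,0],1],[[0,0,0],[0,0,0],1],[[0,0,0],[0,0,0],1]]'
python3 -c "
from h import *
to(.591,.302,.06,-.067)"
```

```text
clock: 14.8
position: [0.5938, 0.3021, 0.0745]
ee_rot: [-0.0, 0.999, -0.034, 0.001]
contact_force: [0.4, 0.7, -3.0]
width: 0.0555
gripper_force: 35.7
t 14.8 pos [0.5938 0.3021 0.0745] yaw -0.0686 tilt [0.0022 0.0006] turn z units -0.02 shift [-2.8  0.3 14.5]
```

```bash
python3 -m handwheel '[[[-2,0,6],[0,0,0],1],[[0,0,4],[0,0,0],1],[[0,0,2],[0,0,0],1],[[0,0,1],[0,0,0],1],[[0,0,0],[0,0,0],1],[[0,0,0],[0,0,0],1]]'
python3 -c "
from h import *
to(.591,.302,.06,-.067)"
```

```text
clock: 15.55
position: [0.5906, 0.3023, 0.0612]
ee_rot: [-0.0, 0.999, -0.034, 0.0]
contact_force: [-2.9, -1.0, 5.4]
width: 0.0551
gripper_force: 35.9
t 15.55 pos [0.5906 0.3023 0.0612] yaw -0.0683 tilt [0.0004 0.0001] turn z units -0.01 shift [0.4 0.3 1.2]
```

```bash
python3 -m handwheel '[[[0,0,0],[0,0,0],0.2],[[0,0,0],[0,0,0],-0.3],[[0,0,0],[0,0,0],-1],[[0,0,0],[0,0,0],-1],[[0,0,-10],[0,0,0],-1],[[0,0,-30],[0,0,0],-1],[[0,0,-40],[0,0,0],-1],[[0,0,-40],[0,0,0],-1],[[0,0,0],[0,0,0],-1]]'
python3 -c "
from h import *
print(readout.get_state()['qpos'])
to(.59,.009,.20);to(.59,.009,.2,.1+np.pi/2);to(.59,.009,.2,.1-np.pi/2)"
```

```text
clock: 16.68
position: [0.5932, 0.3033, 0.1852]
ee_rot: [-0.002, 0.999, -0.034, 0.004]
contact_force: [-0.0, -0.1, 0.3]
width: 0.0855
gripper_force: 0.0
[ 3.68292658e-01  4.33266450e-01  1.37711541e+00 -9.82625611e-05
  1.32169949e+00  2.00730845e+00]
t 16.68 pos [0.5932 0.3033 0.1852] yaw -0.0682 tilt [0.0089 0.0033] turn z units 0.0 shift [ 16.9 293.8 -14.8]
t 16.68 pos [0.5932 0.3033 0.1852] yaw -0.0682 tilt [0.0089 0.0033] turn z units -16.61 shift [-292.5  -32.5  -14.8]
t 16.68 pos [0.5932 0.3033 0.1852] yaw -0.0682 tilt [0.0089 0.0033] turn z units 13.39 shift [292.5  32.5 -14.8]
```

```bash
python3 -m handwheel '[[[1,26,-5],[0,0,0],-1],[[2,40,-5],[0,0,0],-1],[[2,42,-5],[0,0,0],-1],[[3,45,0],[0,0,0],-1],[[3,45,0],[0,0,0],-1],[[3,45,0],[0,0,0],-1],[[2,30,0],[0,0,0],-1],[[1,20.8,0],[0,0,0],-1],[[0,0,0],[0,0,-1],-1],[[0,0,0],[0,0,-1],-1],[[0,0,0],[0,0,-1],-1],[[0,0,0],[0,0,-1],-1],[[0,0,0],[0,0,-1],-1],[[0,0,0],[0,0,-1],-1],[[0,0,0],[0,0,-1],-1],[[0,0,0],[0,0,-1],-1],[[0,0,0],[0,0,-1],-1],[[0,0,0],[0,0,-1],-1]]'
python3 -m handwheel '[[[0,0,0],[0,0,-1],-1],[[0,0,0],[0,0,-1],-1],[[0,0,0],[0,0,-1],-1],[[0,0,0],[0,0,-1],-1],[[0,0,0],[0,0,-1],-1],[[0,0,0],[0,0,-1],-1],[[0,0,0],[0,0,-0.6],-1],[[0,0,0],[0,0,0],-1],[[0,0,0],[0,0,0],-1]]'
python3 - <<'E'
from h import *
s=readout.get_state();to(.59,.009,.2,.1+np.pi/2);i=vision.get_image("wrist")
cv2.imwrite("pics/w3.png",cv2.resize(i[100:340,170:470],None,fx=2.5,fy=2.5,interpolation=cv2.INTER_CUBIC))
np.save("w3.npy",np.r_[s["position"],s["ee_rot"]])
print(w2pix(cam("wrist",s),[[.59,.0087,.058]]))
E
```

```text
clock: 18.92
position: [0.5868, 0.0078, 0.1946]
ee_rot: [-0.0, 0.882, 0.472, -0.001]
contact_force: [-0.1, -0.1, -0.1]
width: 0.0857
gripper_force: 0.0
clock: 20.05
position: [0.5872, 0.0079, 0.195]
ee_rot: [-0.0, 0.671, 0.741, -0.0]
contact_force: [0.4, -0.5, -0.4]
width: 0.0851
gripper_force: 0.0
t 20.05 pos [0.5872 0.0079 0.195 ] yaw 1.6692 tilt [-0.0007 -0.    ] turn z units -0.02 shift [ 0.8  2.9 -5. ]
[[322.4133699 183.1836779]]
```

View pics/w3.png

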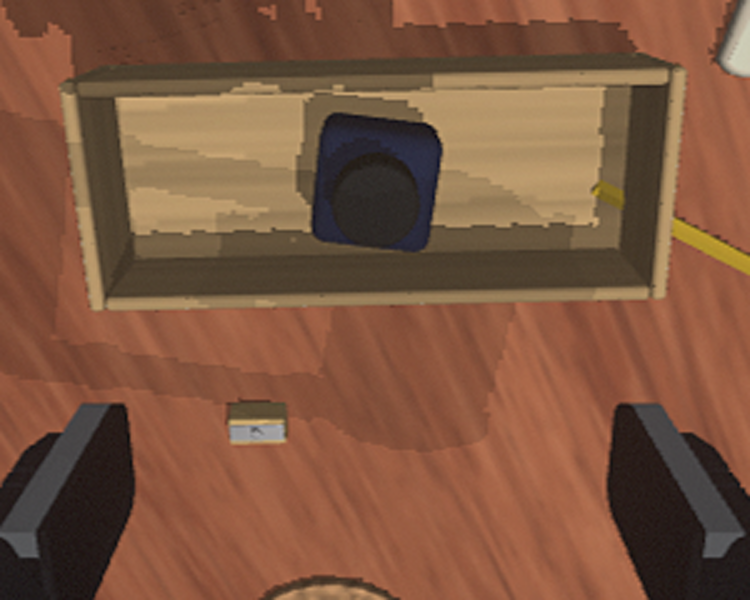

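The candle and pot are gone from the tidy and the ink bottle stands alone. In the crop its cap centre is about (375,198) and the lower edge of its top face runs from (318,243) to (422,251).

Run:
```python
from h import *
a=np.load("w3.npy");c=cam("wrist",dict(position=a[:3],ee_rot=a[3:]))
f=lambda u,v,z:pix2w(c,(u+.5)/2.5-.5+170,(v+.5)/2.5-.5+100,z)
print("cap",f(375,198,.058))
p,q=f(318,243,.04),f(422,251,.04);print(p,q,"yaw",np.arctan2((q-p)[1],(q-p)[0]))
p,q=f(318,230,.04),f(323,170,.04);print(p,q,"yaw",-np.arctan2((q-p)[0],(q-p)[1]))
p,q=f(432,235,.04),f(440,145,.04);print(p,q,"yaw",-np.arctan2((q-p)[0],(q-p)[1]))
for u,v in((62,83),(682,66),(664,297),(95,308)):print(f(u,v,.05))
```

```text
cap [0.58726297 0.01231459 0.058     ]
[ 0.56827066 -0.01229129  0.04      ] [ 0.60753409 -0.01158693  0.04      ] yaw 0.01793763181595289
[ 0.56786864 -0.0071723   0.04      ] [0.56788276 0.01595414 0.04      ] yaw -0.0006105443962383921
[ 0.61051038 -0.00490931  0.04      ] [0.60921236 0.02937156 0.04      ] yaw 0.037846212936857776
[0.47717695 0.04001701 0.05      ]
[0.68629684 0.06648107 0.05      ]
[ 0.69802023 -0.01723115  0.05      ]
[ 0.48780211 -0.04262428  0.05      ]
```

```bash
python3 -c "
from h import *
to(.588,.0108,.01,1.591)"
```

```text
t 20.1 pos [0.5873 0.0079 0.1951] yaw 1.6694 tilt [-0.0005 -0.    ] turn z units 0.75 shift [  2.9   0.7 185.1]
```

```bash
python3 -m handwheel '[[[0,0,0],[0,0,0.75],-1],[[2.9,0.7,25],[0,0,0],-1],[[0,0,30],[0,0,0],-1],[[0,0,30],[0,0,0],-1],[[0,0,30],[0,0,0],-1],[[0,0,25],[0,0,0],-1],[[0,0,20],[0,0,0],-1],[[0,0,15],[0,0,0],-1],[[0,0,8],[0,0,0],-1],[[0,0,0],[0,0,0],-1],[[0,0,0],[0,0,0],-1]]'
python3 -c "
from h import *
to(.588,.0108,.01,1.591)"
```

```text
clock: 21.48
position: [0.5888, 0.0108, 0.013]
ee_rot: [0.001, 0.7, 0.714, 0.0]
contact_force: [0.3, 1.2, 0.6]
width: 0.0858
gripper_force: 0.0
t 21.48 pos [0.5888 0.0108 0.013 ] yaw 1.5915 tilt [ 0.0015 -0.0003] turn z units 0.0 shift [-0.  -0.8  3. ]
```

```bash
python3 -m handwheel '[[[0,-0.8,2.5],[0,0,0],-1],[[0,0,0],[0,0,0],0],[[0,0,0],[0,0,0],0.3],[[0,0,0],[0,0,0],0.6],[[0,0,0],[0,0,0],1],[[0,0,0],[0,0,0],1],[[0,0,0],[0,0,0],1],[[0,0,0],[0,0,0],1]]' 35
python3 -m handwheel '[[[0,0,-5],[0,0,0],1],[[0,0,-15],[0,0,0],1],[[0,0,-30],[0,0,0],1],[[0,0,-40],[0,0,0],1],[[0,0,-20],[0,0,0],1],[[0,0,0],[0,0,0],1],[[0,0,0],[0,0,0],1]]'
python3 - <<'E'
from h import *
s=readout.get_state();to(.5927,-.2495,.05,1.591);i=vision.get_image("wrist");cv2.imwrite("pics/w4.png",i)
np.save("w4.npy",np.r_[s["position"],s["ee_rot"]])
E
```

```text
clock: 22.48
position: [0.5879, 0.0108, 0.0102]
ee_rot: [0.0, 0.7, 0.714, 0.0]
contact_force: [0.6, 0.2, 5.8]
width: 0.0456
gripper_force: 36.6
clock: 23.35
position: [0.5865, 0.011, 0.1191]
ee_rot: [-0.001, 0.7, 0.714, -0.001]
contact_force: [-0.1, -0.4, -1.3]
width: 0.0458
gripper_force: 36.1
t 23.35 pos [0.5865 0.011  0.1191] yaw 1.5915 tilt [-0.0017  0.0001] turn z units 0.0 shift [-260.5    1.    69.1]
```

View pics/w4.png

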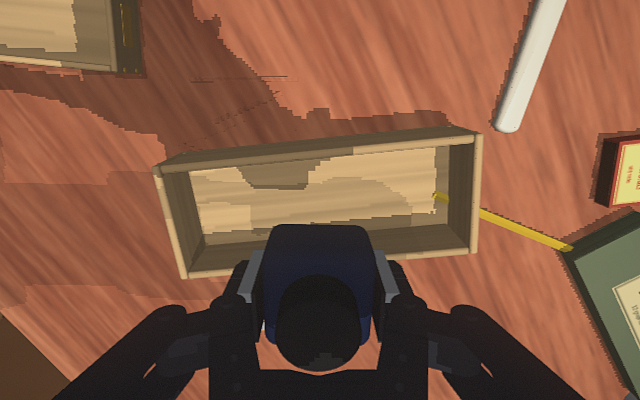

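The bottle is held between the pads, with its cap centre at about (318,323) in the picture.

Run:
```python
from h import *
a=np.load("w4.npy");c=cam("wrist",dict(position=a[:3],ee_rot=a[3:]))
print(pix2w(c,318,323,a[2]+.048)-a[:3])
print(w2pix(c,[a[:3]+[0,0,.048]]))
```

```text
[-0.00079488  0.00539703  0.048     ]
[[319.97138993 335.9215356 ]]
```

```bash
python3 -m handwheel '[[[-20,0,-10],[0,0,0],1],[[-35,0,-15],[0,0,0],1],[[-45,0,-15],[0,0,0],1],[[-45,0,0],[0,0,0],1],[[-45,0,0],[0,0,0],1],[[-45,0,0],[0,0,0],1],[[-40,0,0],[0,0,0],1],[[-25,1,0],[0,0,0],1],[[-15,0,0],[0,0,0],1],[[0,0,0],[0,0,0],1],[[0,0,0],[0,0,0],1],[[0,0,0],[0,0,0],1]]'
python3 - <<'E'
from h import *
s=readout.get_state();to(.5927,-.2475,.05,1.591);i=vision.get_image("wrist");cv2.imwrite("pics/w5.png",i)
np.save("w5.npy",np.r_[s["position"],s["ee_rot"]])
E
```

```text
clock: 24.9
position: [0.595, -0.3026, 0.16]
ee_rot: [-0.0, 0.699, 0.715, 0.0]
contact_force: [-0.3, -0.1, -1.7]
width: 0.0455
gripper_force: 36.0
t 24.9 pos [ 0.595  -0.3026  0.16  ] yaw 1.593 tilt [-0.0001  0.0004] turn z units 0.02 shift [ 55.1  -1.2 110. ]
```

View pics/w5.png

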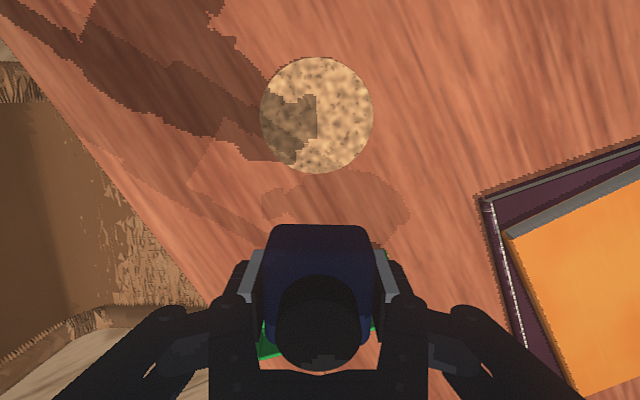

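The coaster spans columns 260–373 and rows 57–174, and the bottle is still held.

Run:
```python
from h import *
from scipy.optimize import least_squares
a=np.load("w5.npy");c=cam("wrist",dict(position=a[:3],ee_rot=a[3:]))
t=np.linspace(0,2*np.pi,200)
def e(p):
    q=w2pix(c,np.c_[p[0]+.05*np.cos(t),p[1]+.05*np.sin(t),0*t+.006])
    return np.array([q[:,0].min()-260,q[:,0].max()-373.5,q[:,1].min()-57,q[:,1].max()-174])
r=least_squares(e,[.593,-.248]);print(r.x,r.fun);to(r.x[0],r.x[1],.010,1.591)
```

```text
[ 0.59180097 -0.24905571] [-0.95953247  0.96016687 -0.43887052  0.66394214]
t 24.95 pos [ 0.595  -0.3027  0.16  ] yaw 1.593 tilt [-0.      0.0003] turn z units 0.02 shift [ 53.7  -2.2 150. ]
```

```bash
python3 -m handwheel '[[[20,-1,0],[0,0,0],1],[[22,-1,10],[0,0,0],1],[[11.7,0,25],[0,0,0],1],[[0,0,35],[0,0,0],1],[[0,0,35],[0,0,0],1],[[0,0,25],[0,0,0],1],[[0,0,10],[0,0,0],1],[[0,0,0],[0,0,0],1],[[0,0,0],[0,0,0],1]]'
python3 -c "
from h import *
to(.592,-.249,.01,1.591)"
```

```text
clock: 26.08
position: [0.5927, -0.2505, 0.0211]
ee_rot: [0.001, 0.7, 0.714, 0.0]
contact_force: [-0.3, -0.4, -1.7]
width: 0.0454
gripper_force: 36.0
t 26.07 pos [ 0.5927 -0.2505  0.0211] yaw 1.5918 tilt [ 0.0022 -0.0011] turn z units 0.01 shift [ 1.5 -0.7 11.1]
```

```bash
python3 -m handwheel '[[[1.5,-0.7,5],[0,0,0],1],[[0,0,3],[0,0,0],1],[[0,0,2],[0,0,0],1],[[0,0,0.8],[0,0,0],1],[[0,0,0],[0,0,0],1],[[0,0,0],[0,0,0],1]]'
python3 -c "
from h import *
to(.592,-.249,.01,1.591)"
```

```text
clock: 26.82
position: [0.591, -0.2489, 0.0102]
ee_rot: [0.0, 0.7, 0.714, 0.0]
contact_force: [-2.5, 1.8, 5.2]
width: 0.0452
gripper_force: 36.7
t 26.82 pos [ 0.591  -0.2489  0.0102] yaw 1.5914 tilt [ 0.0002 -0.0002] turn z units 0.0 shift [-0.1  1.   0.2]
```

Seated. Release and rise, then turn back toward the candle's yaw.

```bash
python3 -m handwheel '[[[0,0,0],[0,0,0],0.3],[[0,0,0],[0,0,0],-0.2],[[0,0,0],[0,0,0],-1],[[0,0,0],[0,0,0],-1],[[0,0,-10],[0,0,0],-1],[[0,0,-30],[0,0,0],-1],[[0,0,-50],[0,0,0],-1],[[0,0,-60],[0,0,0],-1],[[0,0,-20],[0,0,0],-1],[[0,0,0],[0,0,0],-1],[[0,0,0],[0,0,0],-1]]'
python3 - <<'E'
from h import *
to(.591,.302,.19);to(.491,.308,.19,-.067)
i=vision.get_image("wrist");t=vision.get_image("top")
cv2.imwrite("pics/m.png",np.vstack([cv2.resize(i[90:290,160:480],None,fx=1.75,fy=1.5),cv2.resize(t[150:250,170:450],None,fx=2,fy=2.5,interpolation=cv2.INTER_CUBIC)]))
E
```

```text
clock: 28.2
position: [0.5902, -0.2484, 0.1778]
ee_rot: [-0.001, 0.7, 0.714, -0.0]
contact_force: [0.2, -0.5, -0.7]
width: 0.0853
gripper_force: 0.0
t 28.2 pos [ 0.5902 -0.2484  0.1778] yaw 1.5915 tilt [-0.002  0.001] turn z units 0.0 shift [550.3  12.2 -12.2]
t 28.2 pos [ 0.5902 -0.2484  0.1778] yaw 1.5915 tilt [-0.002  0.001] turn z units 15.84 shift [-136.3 -548.6  -12.2]
```

View pics/m.png

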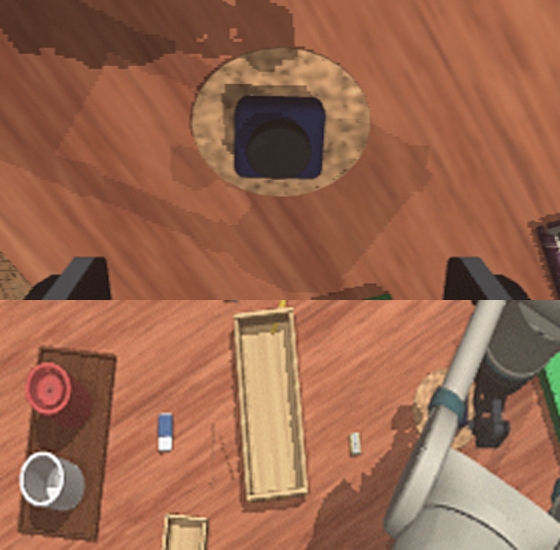

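The ink stands in the middle of the coaster, and the candle and pot stand upright on the tray. Next I'll bring the candle back.

```bash
python3 -m handwheel '[[[25,0,-12],[0,0,0],-1],[[45,1,-10],[0,0,0],-1],[[50,1,0],[0,0,0],-1],[[50,1,0],[0,0,0],-1],[[50,1,0],[0,0,0],-1],[[50,2,0],[0,0,0],-1],[[50,2,0],[0,0,0],-1],[[50,1,0],[0,0,0],-1],[[50,1,0],[0,0,0],-1],[[50,1,0],[0,0,0],-1],[[45,1,0],[0,0,0],-1],[[25,0,0],[0,0,0],-1],[[10,0,0],[0,0,0],-1]]'
python3 -m handwheel '[[[0,0,0],[0,0,1],-1],[[0,0,0],[0,0,1],-1],[[0,0,0],[0,0,1],-1],[[0,0,0],[0,0,1],-1],[[0,0,0],[0,0,1],-1],[[0,0,0],[0,0,1],-1],[[0,0,0],[0,0,1],-1],[[0,0,0],[0,0,1],-1],[[0,0,0],[0,0,1],-1],[[0,0,0],[0,0,1],-1],[[0,0,0],[0,0,1],-1],[[0,0,0],[0,0,1],-1],[[0,0,0],[0,0,1],-1],[[0,0,0],[0,0,1],-1],[[0,0,0],[0,0,1],-1],[[0,0,0],[0,0,0.84],-1],[[0,0,0],[0,0,0],-1],[[0,0,0],[0,0,0],-1]]'
python3 -c "
from h import *
to(.591,.3023,.0605,-.0675)"
```

```text
clock: 29.92
position: [0.5909, 0.3025, 0.2007]
ee_rot: [0.0, 0.699, 0.715, -0.001]
contact_force: [0.5, -0.1, 0.7]
width: 0.0856
gripper_force: 0.0
clock: 32.17
position: [0.5917, 0.3004, 0.201]
ee_rot: [0.0, 0.999, -0.033, -0.0]
contact_force: [0.2, 0.4, -0.2]
width: 0.0854
gripper_force: 0.0
t 32.17 pos [0.5917 0.3004 0.201 ] yaw -0.0669 tilt [-0.0001 -0.0005] turn z units 0.01 shift [ -0.8  -1.8 140.5]
```

```bash
python3 -m handwheel '[[[-0.8,-1.8,15],[0,0,0],-1],[[0,0,25],[0,0,0],-1],[[0,0,25],[0,0,0],-1],[[0,0,25],[0,0,0],-1],[[0,0,25],[0,0,0],-1],[[0,0,15],[0,0,0],-1],[[0,0,9.5],[0,0,0],-1],[[0,0,0],[0,0,0],-1],[[0,0,0],[0,0,0],-1],[[0,0,0],[0,0,0],0],[[0,0,0],[0,0,0],0.4],[[0,0,0],[0,0,0],1],[[0,0,0],[0,0,0],1],[[0,0,0],[0,0,0],1],[[0,0,0],[0,0,0],1]]' 40
python3 -m handwheel '[[[0,0,-10],[0,0,0],1],[[0,0,-20],[0,0,0],1],[[0,0,-40],[0,0,0],1],[[0,0,-40],[0,0,0],1],[[0,0,0],[0,0,-0.95],1],[[0,0,0],[0,0,-0.95],1],[[0,0,0],[0,0,0],1]]'
python3 -c "
from h import *
to(.6525,.0205,.07,.1315)"
```

```text
clock: 34.05
position: [0.5915, 0.3029, 0.0625]
ee_rot: [0.0, 0.999, -0.034, 0.001]
contact_force: [-0.3, -0.9, 5.8]
width: 0.0558
gripper_force: 34.8
clock: 34.92
position: [0.5904, 0.3031, 0.1709]
ee_rot: [0.0, 0.998, 0.065, -0.001]
contact_force: [-0.0, 0.4, -3.7]
width: 0.0553
gripper_force: 36.8
t 34.92 pos [0.5904 0.3031 0.1709] yaw 0.1305 tilt [-0.0015 -0.0002] turn z units -0.01 shift [ 24.5 288.3 100.9]
```

```bash
python3 -m handwheel '[[[2,24,0],[0,0,0],1],[[3,40,0],[0,0,0],1],[[4,45,0],[0,0,0],1],[[4,45,0],[0,0,0],1],[[4,45,0],[0,0,0],1],[[3,40,0],[0,0,0],1],[[2.5,30,0],[0,0,0],1],[[1.5,19.3,0],[0,0,0],1],[[0,0,0],[0,0,0],1],[[0,0,0],[0,0,0],1],[[0,0,0],[0,0,0],1]]'
python3 -c "
from h import *
to(.652,.0203,.07,.1315)"
```

```text
clock: 36.3
position: [0.6523, 0.0217, 0.1715]
ee_rot: [-0.0, 0.998, 0.066, -0.0]
contact_force: [0.3, 0.1, -3.2]
width: 0.0559
gripper_force: 37.1
t 36.3 pos [0.6523 0.0217 0.1715] yaw 0.133 tilt [-0.0003  0.0004] turn z units 0.01 shift [ -0.5   1.3 101.5]
```

```bash
python3 -m handwheel '[[[-0.5,1.3,10],[0,0,0],1],[[0,0,20],[0,0,0],1],[[0,0,20],[0,0,0],1],[[0,0,20],[0,0,0],1],[[0,0,15],[0,0,0],1],[[0,0,10],[0,0,0],1],[[0,0,5],[0,0,0],1],[[0,0,0],[0,0,0],1],[[0,0,0],[0,0,0],1]]'
python3 -c "
from h import *
to(.652,.0203,.061,.1315)"
```

```text
clock: 37.42
position: [0.6529, 0.019, 0.0722]
ee_rot: [0.0, 0.998, 0.066, 0.001]
contact_force: [0.1, -0.5, -3.6]
width: 0.0551
gripper_force: 37.0
t 37.42 pos [0.6529 0.019  0.0722] yaw 0.1317 tilt [ 0.0015 -0.0002] turn z units 0.0 shift [-0.7 -1.4 11.2]
```

```bash
python3 -m handwheel '[[[-0.5,-1,4],[0,0,0],1],[[0,0,3],[0,0,0],1],[[0,0,2],[0,0,0],1],[[0,0,1],[0,0,0],1],[[0,0,0.5],[0,0,0],1],[[0,0,0],[0,0,0],1]]'
python3 -c "
from h import *
to(.652,.0203,.061,.1315)"
```

```text
clock: 38.17
position: [0.6518, 0.0201, 0.0635]
ee_rot: [0.0, 0.998, 0.066, 0.001]
contact_force: [-3.1, -0.0, 9.2]
width: 0.0553
gripper_force: 37.8
t 38.17 pos [0.6518 0.0201 0.0635] yaw 0.1317 tilt [ 0.0013 -0.0001] turn z units 0.0 shift [ 0.2 -0.1  2.5]
```

```bash
python3 -m handwheel '[[[0,0,-0.8],[0,0,0],1],[[0,0,0],[0,0,0],0.2],[[0,0,0],[0,0,0],-0.3],[[0,0,0],[0,0,0],-1],[[0,0,0],[0,0,0],-1],[[0,0,-10],[0,0,0],-1],[[0,0,-30],[0,0,0],-1],[[0,0,-40],[0,0,0],-1],[[0,0,-40],[0,0,0],-1],[[0,0,0],[0,0,0.95],-1],[[0,0,0],[0,0,0.95],-1],[[0,0,0],[0,0,0],-1]]'
python3 -c "
from h import *
to(.4905,.3081,.06,-.068)"
```

```text
clock: 39.67
position: [0.6519, 0.02, 0.1824]
ee_rot: [0.0, 0.999, -0.033, 0.0]
contact_force: [-1.6, -0.3, -0.8]
width: 0.0857
gripper_force: 0.0
t 39.67 pos [0.6519 0.02   0.1824] yaw -0.0661 tilt [ 0.0009 -0.0002] turn z units 0.02 shift [-180.6 -276.5  122.4]
```

```bash
python3 -m handwheel '[[[-15,-22,0],[0,0,0],-1],[[-25,-38,0],[0,0,0],-1],[[-28,-43,0],[0,0,0],-1],[[-28,-43,0],[0,0,0],-1],[[-28,-43,0],[0,0,0],-1],[[-25,-40,0],[0,0,0],-1],[[-20,-30,0],[0,0,0],-1],[[-11.6,-17.5,0],[0,0,0],-1],[[0,0,10],[0,0,0],-1],[[0,0,10],[0,0,0],-1],[[0,0,0],[0,0,0],-1],[[0,0,0],[0,0,0],-1]]'
python3 -c "
from h import *
to(.4905,.3081,.06,-.068)"
```

```text
clock: 41.18
position: [0.4907, 0.3071, 0.1615]
ee_rot: [0.0, 0.999, -0.034, -0.0]
contact_force: [1.1, -0.1, 0.5]
width: 0.0854
gripper_force: 0.0
t 41.17 pos [0.4907 0.3071 0.1615] yaw -0.0688 tilt [-0.0003 -0.0005] turn z units -0.01 shift [ -0.3  -1.  101.5]
```

```bash
python3 -m handwheel '[[[0,-1,20],[0,0,0],-1],[[0,0,25],[0,0,0],-1],[[0,0,25],[0,0,0],-1],[[0,0,20],[0,0,0],-1],[[0,0,11],[0,0,0],-1],[[0,0,0],[0,0,0],-1],[[0,0,0],[0,0,0],-1],[[0,0,0],[0,0,0],0],[[0,0,0],[0,0,0],0.4],[[0,0,0],[0,0,0],1],[[0,0,0],[0,0,0],1],[[0,0,0],[0,0,0],1],[[0,0,0],[0,0,0],1]]' 35
python3 -m handwheel '[[[0,0,-10],[0,0,0],1],[[0,0,-20],[0,0,0],1],[[0,0,-30],[0,0,0],1],[[0,0,-30],[0,0,0],1],[[0,0,0],[0,0,-0.95],1],[[0,0,0],[0,0,-0.9],1],[[0,0,0],[0,0,0],1]]'
python3 -c "
from h import *
to(.5278,.0036,.07,.1255)"
```

```text
clock: 42.8
position: [0.4907, 0.309, 0.0618]
ee_rot: [-0.0, 0.999, -0.034, 0.001]
contact_force: [-1.3, -1.6, 4.9]
width: 0.0583
gripper_force: 37.2
clock: 43.68
position: [0.4898, 0.309, 0.1508]
ee_rot: [0.0, 0.998, 0.063, -0.0]
contact_force: [-0.1, -0.4, -1.7]
width: 0.0581
gripper_force: 38.0
t 43.67 pos [0.4898 0.309  0.1508] yaw 0.1254 tilt [-0.0004 -0.0001] turn z units -0.0 shift [ -0.6 307.7  80.8]
```

```bash
python3 -m handwheel '[[[0,24,0],[0,0,0],1],[[0,40,0],[0,0,0],1],[[0,45,0],[0,0,0],1],[[0,45,0],[0,0,0],1],[[0,45,0],[0,0,0],1],[[0,45,0],[0,0,0],1],[[-1,38,0],[0,0,0],1],[[0,25.5,0],[0,0,0],1],[[0,0,0],[0,0,0],1],[[0,0,0],[0,0,0],1],[[0,0,0],[0,0,0],1]]'
python3 -c "
from h import *
to(.5275,.0036,.07,.1255)"
```

```text
clock: 45.05
position: [0.5277, 0.0049, 0.1507]
ee_rot: [-0.0, 0.998, 0.064, -0.0]
contact_force: [0.8, 0.2, -1.5]
width: 0.058
gripper_force: 38.3
t 45.05 pos [0.5277 0.0049 0.1507] yaw 0.1272 tilt [-0.0003  0.0004] turn z units 0.02 shift [-0.3  1.2 80.7]
```

```bash
python3 -m handwheel '[[[-0.3,0.4,10],[0,0,0],1],[[0,0,20],[0,0,0],1],[[0,0,20],[0,0,0],1],[[0,0,15],[0,0,0],1],[[0,0,10],[0,0,0],1],[[0,0,5],[0,0,0],1],[[0,0,0],[0,0,0],1],[[0,0,0],[0,0,0],1]]'
python3 -c "
from h import *
to(.5275,.0036,.062,.1255)"
```

```text
clock: 46.05
position: [0.5282, 0.0033, 0.0713]
ee_rot: [0.0, 0.998, 0.063, 0.001]
contact_force: [-0.3, 0.3, -2.4]
width: 0.0581
gripper_force: 38.3
t 46.05 pos [0.5282 0.0033 0.0713] yaw 0.1264 tilt [ 0.0012 -0.0002] turn z units 0.01 shift [-0.7 -0.4  9.3]
```

```bash
python3 -m handwheel '[[[-0.3,-0.4,4],[0,0,0],1],[[0,0,3],[0,0,0],1],[[0,0,1.5],[0,0,0],1],[[0,0,1],[0,0,0],1],[[0,0,0],[0,0,0],1],[[0,0,0],[0,0,0],1]]'
python3 -c "
from h import *
to(.5275,.0036,.061,.1255)"
```

```text
clock: 46.8
position: [0.5275, 0.0037, 0.0628]
ee_rot: [0.0, 0.998, 0.063, 0.0]
contact_force: [-2.6, 0.5, 8.6]
width: 0.0579
gripper_force: 38.8
t 46.8 pos [0.5275 0.0037 0.0628] yaw 0.1265 tilt [ 0.0008 -0.0002] turn z units 0.01 shift [0.  0.1 1.8]
```

Seated. Release, rise clear, and check.

```bash
python3 -m handwheel '[[[0,0,-0.7],[0,0,0],1],[[0,0,0],[0,0,0],0.2],[[0,0,0],[0,0,0],-0.3],[[0,0,0],[0,0,0],-1],[[0,0,0],[0,0,0],-1],[[0,0,-10],[0,0,0],-1],[[0,0,-30],[0,0,0],-1],[[0,0,-50],[0,0,0],-1],[[0,0,-50],[0,0,0],-1],[[30,5,-50],[0,0,0],-1],[[38,7,0],[0,0,0],-1],[[0,0,0],[0,0,0],-1],[[0,0,0],[0,0,0],-1]]'
python3 - <<'E'
from h import *
s=readout.get_state();to(.5957,-.001,.25)
i=vision.get_image("wrist");cv2.imwrite("pics/w9.png",i)
print(w2pix(cam("wrist",s),[[.6502,.02,.12],[.5273,.0025,.106],[.592,-.249,.058]]).round(1))
E
```

```text
clock: 48.42
position: [0.5954, 0.0006, 0.2515]
ee_rot: [-0.0, 0.998, 0.063, -0.001]
contact_force: [0.4, 0.1, -0.5]
width: 0.0855
gripper_force: 0.0
t 48.42 pos [0.5954 0.0006 0.2515] yaw 0.1266 tilt [-0.0021  0.0001] turn z units 0.0 shift [0.1 1.6 1.5]
[[302.8 115.7]
 [307.2 246.9]
 [550.6 198.5]]
```

View pics/w9.png

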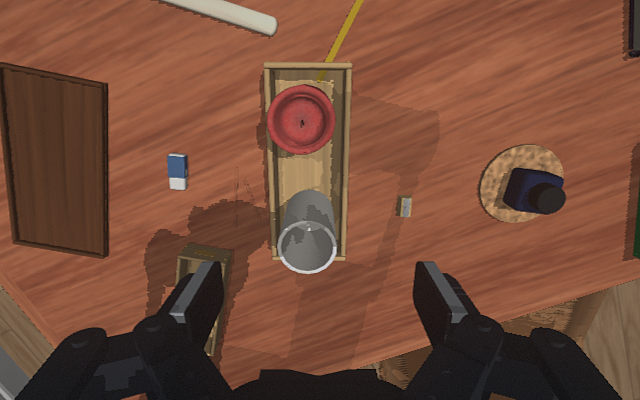

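The candle (301,119) and pot (307,247) stand upright in the tidy. The ink stands on the coaster, and the bystanders are where they were. I'll compare the candle and pot with their first picture numerically.

Run:
```python
from h import *
def red(i):
    h=cv2.cvtColor(i,cv2.COLOR_BGR2HSV);b,g,r=[i[...,k].astype(int) for k in range(3)]
    m=np.zeros(i.shape[:2],np.uint8);m[60:165,262:350]=255
    q=((r>1.7*g)&(r>70)&(abs(g-b)<22)&(m>0)).astype(np.uint8)
    q=cv2.morphologyEx(q,cv2.MORPH_OPEN,np.ones((5,5)))
    n,l,st,ct=cv2.connectedComponentsWithStats(q);k=1+st[1:,4].argmax();return st[k]
a,b=cv2.imread("pics/w1.png"),cv2.imread("pics/w9.png")
print(red(a),red(b))
for box in((60,150,255,340),(205,285,265,345),(165,265,0,115),(140,230,160,195),(190,225,390,420),(0,40,150,290)):
    y0,y1,x0,x1=box;t=a[y0+0:y1,x0:x1]
    if x0==0:t=t[:,10:]
    r=cv2.matchTemplate(b,t,cv2.TM_CCOEFF_NORMED);_,v,_,p=cv2.minMaxLoc(r);print(box,p[0]-x0-(10 if x0==0 else 0),p[1]-y0,round(v,3))
t=a[84:149,268:332];r=cv2.matchTemplate(b[60:170,250:350],t,cv2.TM_CCOEFF_NORMED);_,v,_,p=cv2.minMaxLoc(r);print("candle",p[0]+250-268,p[1]+60-84,v)
```

```text
[ 264   81   70   71 3842] [ 267   85   69   69 3762]
(60, 150, 255, 340) 2 0 0.777
(205, 285, 265, 345) 2 0 0.914
(165, 265, 0, 115) 2 -1 0.979
(140, 230, 160, 195) 2 -1 0.962
(190, 225, 390, 420) 1 -1 0.961
(0, 40, 150, 290) 2 0 0.996
candle 2 4 0.8309159874916077
```

The candle stands about 3.5 mm short along +x, while the pot is within 0.5 mm. I'll nudge the candle over.

```bash
python3 -c "
from h import *
to(.652,.0202,.0625,.1315)"
```

```text
t 48.48 pos [0.5951 0.0006 0.2515] yaw 0.1266 tilt [-0.002   0.0001] turn z units -0.05 shift [ 59. -12. 189.]
```

```bash
python3 -m handwheel '[[[30,-6,0],[0,0,0],-1],[[29,-6,0],[0,0,0],-1],[[0,0,30],[0,0,0],-1],[[0,0,30],[0,0,0],-1],[[0,0,20],[0,0,0],-1],[[0,0,0],[0,0,0],-1],[[0,0,0],[0,0,0],-1]]'
python3 -c "
from h import *
to(.652,.0202,.0625)"
```

```text
clock: 49.35
position: [0.6534, 0.0198, 0.1731]
ee_rot: [0.0, 0.998, 0.063, 0.001]
contact_force: [0.3, -0.0, 0.4]
width: 0.0852
gripper_force: 0.0
t 49.35 pos [0.6534 0.0198 0.1731] yaw 0.1265 tilt [ 0.0013 -0.0001] turn z units 0.0 shift [ -1.4  -0.6 110.6]
```

```bash
python3 -m handwheel '[[[-1.3,-0.5,20],[0,0,0],-1],[[0,0,25],[0,0,0],-1],[[0,0,25],[0,0,0],-1],[[0,0,25],[0,0,0],-1],[[0,0,14.5],[0,0,0],-1],[[0,0,0],[0,0,0],-1],[[0,0,0],[0,0,0],-1],[[0,0,0],[0,0,0],0],[[0,0,0],[0,0,0],0.4],[[0,0,0],[0,0,0],1],[[0,0,0],[0,0,0],1],[[0,0,0],[0,0,0],1],[[0,0,0],[0,0,0],1]]' 40
python3 -m handwheel '[[[0,0,-2],[0,0,0],1],[[0,0,-3],[0,0,0],1],[[0,0,0],[0,0,0],1],[[0,0,0],[0,0,0],1]]'
python3 -c "
from h import *
to(.652,.0202,.0625)"
```

```text
clock: 50.98
position: [0.6528, 0.0199, 0.0637]
ee_rot: [0.0, 0.998, 0.063, 0.001]
contact_force: [0.1, -0.4, 5.5]
width: 0.0553
gripper_force: 37.4
clock: 51.48
position: [0.6517, 0.0201, 0.067]
ee_rot: [-0.0, 0.998, 0.063, -0.0]
contact_force: [0.2, 0.1, -2.6]
width: 0.0553
gripper_force: 37.4
t 51.48 pos [0.6517 0.0201 0.067 ] yaw 0.1264 tilt [-0.0009  0.    ] turn z units 0.0 shift [ 0.3 -0.   4.5]
```

```bash
python3 -m handwheel '[[[2,0,0],[0,0,0],1],[[1.7,0,0],[0,0,0],1],[[0,0,0],[0,0,0],1],[[0,0,2],[0,0,0],1],[[0,0,1.5],[0,0,0],1],[[0,0,1],[0,0,0],1],[[0,0,0],[0,0,0],1],[[0,0,0],[0,0,0],1]]'
python3 -c "
from h import *
to(.6552,.0206,.0625)"
```

```text
clock: 52.48
position: [0.6557, 0.0206, 0.0637]
ee_rot: [0.0, 0.998, 0.063, 0.0]
contact_force: [-1.6, 0.9, 4.3]
width: 0.0552
gripper_force: 37.8
t 52.48 pos [0.6557 0.0206 0.0637] yaw 0.1265 tilt [ 0.0005 -0.0001] turn z units 0.0 shift [-0.5 -0.   1.2]
```

```bash
python3 -m handwheel '[[[0,0,0],[0,0,0],0.2],[[0,0,0],[0,0,0],-0.3],[[0,0,0],[0,0,0],-1],[[0,0,0],[0,0,0],-1],[[0,0,-10],[0,0,0],-1],[[0,0,-30],[0,0,0],-1],[[0,0,-50],[0,0,0],-1],[[0,0,-50],[0,0,0],-1],[[-30,5,-47],[0,0,0],-1],[[-30,7,0],[0,0,0],-1],[[0,0,0],[0,0,0],-1],[[0,0,0],[0,0,0],-1],[[0,0,0],[0,0,0],-1]]'
python3 - <<'E'
from h import *
to(.5957,-.001,.25)
a,b=cv2.imread("pics/w1.png"),vision.get_image("wrist");cv2.imwrite("pics/w10.png",b)
for n,(y0,y1,x0,x1) in dict(candle=(84,149,268,332),pot=(205,285,265,345),tidyedge=(58,75,255,360),eraser=(145,200,150,200)).items():
    t=a[y0:y1,x0:x1];r=cv2.matchTemplate(b[max(y0-20,0):y1+20,x0-20:x1+20],t,cv2.TM_CCOEFF_NORMED);_,v,_,p=cv2.minMaxLoc(r);print(n,p[0]-20,p[1]-20,round(v,2))
E
```

```text
clock: 54.1
position: [0.5983, 0.0013, 0.2494]
ee_rot: [-0.0, 0.998, 0.063, -0.0]
contact_force: [-0.7, -0.5, -0.2]
width: 0.0856
gripper_force: 0.0
t 54.1 pos [0.5983 0.0013 0.2494] yaw 0.1267 tilt [-0.0003  0.0002] turn z units 0.0 shift [-2.9  2.  -0.6]
candle 2 4 0.86
pot 3 4 0.88
tidyedge 2 4 0.92
eraser 2 3 0.98
```

View pics/w10.png

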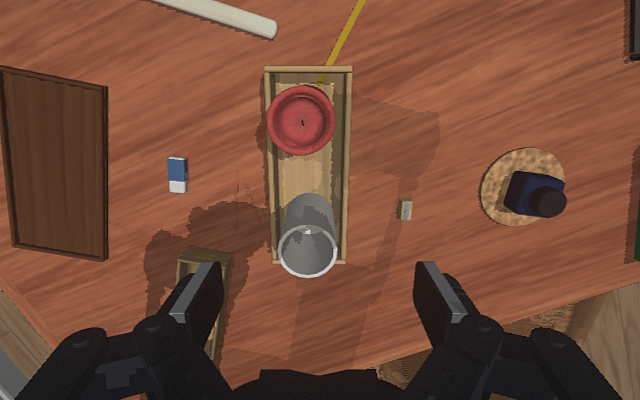

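The candle, pot, tidy edge and eraser have all shifted by the same (2,4) px, which is just camera motion. Everything is on its original spot and upright, with the ink centred on the coaster.

```bash
python3 -c "
from rig import manip
print(manip.sign_off())"
```

```text
the job is handed in; nothing more can be done
None
```

The job is handed in at about 54 s of the 128 s allowed: the ink bottle stands in the middle of the coaster, the pen pot and candle are back on their original spots (to about a millimetre by the last wrist picture), and nothing tipped over or was disturbed.

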